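# Put the saucer away in the saucer box and close its sliding cover

### The arm

A 6-joint arm with a two-finger parallel gripper is mounted at the origin on the work surface. World frame = base frame: x ahead of the robot, y to its left, z up, the work surface at z = 0. Lengths are in m, angles in degrees, forces in N, time in s.
With the tool pointing down it reaches from about 0.3 to 0.875 m from the base axis. Payload 6.4 kg.
Tool frame: the origin (TCP) lies midway between the tips of the shut fingers; the grasp point (between the pads) lies 19 mm behind it; z points along the fingers, y is the line along which they close (so a half turn about z gives the same grasp; the last joint's range is limited). The gripper opens to 85 mm and grips with 20 to 120 N. Pads are 22 mm wide; open, the fingers measure 114 mm over their backs; the gripper's body (76 mm by 85 mm) begins 54 mm behind the grasp point. The pads swing forward as they close: fully open they stand 13 mm farther back than shut.
Start: joints at [61.289, 10.359, 92.074, -0, 77.567, -11.82], TCP at [0.167, 0.55, 0.231] pointing down, gripper open.
Joint ranges: [-171.53, 171.53], [-51.25, 118.39], [17.06, 147.69], [-65.23, 245.23], [0, 150.52], [-178.68, 178.68]. Speed limits (degrees/s): [147.25, 147.25, 172.46, 180, 180, 180].

### API

Orientations are given as [roll, pitch, yaw] about the fixed x, y, z axes, in that order (R = Rz(yaw) Ry(pitch) Rx(roll)).
In Python, from bench import bot, imaging gives the robot as it stands. The module is installed in compiled form; this text tells all that it offers.
- The arm moves only by the tool send_rows, never from a script. Its argument "plan" is a list that holds one entry, the list of rows, each a list of 7 numbers: the shift along the tool's x, y, z in cm, then the turn, a rotation vector about the tool's x, y, z in degrees, then the opening, from 0 (shut) to 1 (fully open). A call has 1 to 5 rows; each row shifts and turns the commanded pose from where the row before left it, along the tool's axes as they then stand; what a row does not reach is not made up. A row lasts 1/12 s, in which the tool goes at most 41.7 mm and 7.16 degrees, less where a joint would pass 70% of its speed; a pose out of reach is approached as far as the arm can. A call is refused whole if a number of a shift passes 4.17 or a number of a turn 7.16, either way. A call with a gripper value outside its range is refused whole. The fingers move at their own pace and stop on an object; "grip_force" is the grip in N (left out, the last holds). Time passes only in rows, so rows that do not move let the fingers close. It gives the time, the measured TCP pose, the force, the opening and the grip force at its end, in the units of the state.
- bot.read_state(): the state, without advancing time (a new reading comes with each control period).
- imaging.read_camera(name): name is "scene" or "top"; returns a dict with "frame" (480x640x3 uint8, red, green, blue), "fx", "fy", "cx", "cy" (pixels), "eye" and "attitude" of the camera in the world. Camera axes: x right, y down, z forward; pixel columns grow to the right and rows downward; lengths in m; the calibration is good to about 2 mm. A picture is of the moment at which its call begins. There is no depth.
- bot.finish_job(): hands the job in; it is judged then, once.
The state is a dict: "t": time; "q": joint angles; "joint_vel": joint speeds; "effort": joint torques, N m; "tcp_pos": TCP position; "tool_rot": TCP orientation; "wrist_force": force on the tool from outside, world axes, zero at the start; "ft_torque": the same for the moment, N m; "finger_gap": finger opening in m; "gripper_force": force on a finger pad.
Only numpy, scipy, OpenCV 4.12 (cv2) and the standard library are available. Lean on these libraries where they do the work, as an engineer would, in place of code of your own. Each camera call takes 0.05 s, during which the arm holds its last target. There are 200 camera calls.

### The job

Put the single saucer away from the rain: push it, flat on the worktop and never lifted, into the open bay of the white saucer box under the slatted shelf until it is wholly inside. Then slide the box's cover across over the bay, past its snap catch, until it is fully home. Be gentle enough that the box stays where it stands, and leave the other things alone.

Things in the scene. Friction and masses are not known exactly. Their poses are not given: they have to be found in the camera images.
- saucer: the one saucer standing alone, terracotta-look plastic, 90 g, open round dish 100 mm across its rim, 84 mm across its foot, 22 mm high, wall 3 mm, on the worktop in front of the box's bay; origin: centre of its underside
- saucer_box: white plastic box, 3.2 kg, loose on the worktop (slides if shoved with over about 14 N): 150 mm deep (x), 310 long (y), 48 high, plus a guide strip to height 62 along the rear edge. Origin: centre of its underside; x to its rear (away from the robot), y left, z up. Right part: the bay, open at top and front (-x); left part (y -10 to +155 mm) closed, the open cover is parked on it
- bay (a point): centre of the bay at worktop level: x 0, y -80 mm, z 0 in the box's frame, same axes. The bay has no floor; inside it reaches from y -150 to -10 mm and from x -75 (open mouth) to +70 mm in the box's frame; walls 5 mm
- cover: sliding cover, white plate 148 x 150 mm, 5 mm thick, top face 54 mm above the worktop; origin: middle of its underside below the fin, axes as the box's. It closes along the box's -y, 160 mm of travel, about 2 N friction. A lip turned down at its front edge (box x -77 to -80 mm, down to 10 mm above the worktop) shuts the bay's mouth and jams on a saucer that sticks out
- fin (a point): middle of the upright grip fin on the cover: 10 mm wide (box y), 40 mm long (box x), 25 mm tall; this point is 12.5 mm above the cover's top face, at x 0, z 66.5 mm in the box's frame; its y there is +80 mm fully open, -80 mm fully home (stop). A sprung snap catch resists with some 5 to 7 N more from y about -68 to -75 mm, then draws the cover home
- shelf: fixed narrow bamboo-look slatted shelf over the box: 780 mm long (y), 160 deep (x), slats 215 to 229 mm above the worktop, front edge at x -78 mm in its frame, round 22 mm posts at x -62 and +64, y +-375 mm; origin: on the worktop under its centre. The fin stands about 35 mm behind the front edge: the tool has to reach in under it, tilted
- saucer_stack: bystander: stack of four such saucers, 100 mm across, 60 mm high; origin: centre of its underside
- sprinkling_can: bystander: blue sprinkling can on the shelf, 110 mm across, 145 mm high, spout to its +y; origin: centre of its underside
- plant_mister: bystander: glass plant mister on the shelf, 76 mm across, 156 mm high; origin: centre of its underside
- brush: bystander: wooden-handled brush lying along its y on the worktop in front of the box's closed part, 185 mm long (y -93 to +90 mm), 32 mm wide, 38 mm high; origin: on the worktop near its middle
- flower_pot: bystander: empty terracotta pot, 100 mm across, 85 mm high; origin: centre of its underside
- plant_food: bystander: plant food bottle, 56 mm across, 130 mm high; origin: centre of its underside
Things that resemble listed ones, but are neither listed nor needed, are in the scene too. Several things have the shape of the saucer; the one meant has the colours described above.

How it is judged (in metres and radians):
On the way, in this order (a step that is already met when the one before it is completed fails the run):
1. the saucer is wholly inside the bay, flat on the worktop, its rim no longer standing out of the mouth (x of saucer in the frame of saucer_box above -0.025 m and y of saucer in the frame of saucer_box between -0.105 and -0.055 m and height (world z) of saucer below 0.006 m and angle between saucer's own z axis and vertical below 0.1 rad), for 0.2 s.
2. the cover is slid over the bay, past the catch, to within 3 mm of its stop (y of fin in the frame of saucer_box below -0.077 m), for 0.2 s.
At the end, for the whole second after the job is handed in: The saucer lies flat and at rest wholly inside the bay (its centre no more than 27 mm in front of the bay's centre), the cover is within 3 mm of its closed stop, and the box stands within 20 mm of where it was at the start (x of saucer in the frame of saucer_box above -0.027 m and y of saucer in the frame of saucer_box between -0.105 and -0.055 m and height (world z) of saucer below 0.006 m and angle between saucer's own z axis and vertical below 0.1 rad and linear speed of saucer below 0.02 m/s and y of fin in the frame of saucer_box below -0.077 m and distance of each of saucer_box, bay from where it was at the start of the episode below 0.02 m); the robot touches nothing.
It fails at once if the saucer is lifted (over 15 mm) or tipped (over 0.4 rad) (height (world z) of saucer above 0.015 m or angle between saucer's own z axis and vertical above 0.4 rad).
It fails at once if the saucer box is shoved more than 20 mm out of place (distance of any of saucer_box, bay from where it was at the start of the episode above 0.02 m).
It fails at once if a bystander is moved more than 30 mm (distance of any of saucer_stack, sprinkling_can, plant_mister, brush, flower_pot, plant_food from where it was at the start of the episode above 0.03 m).
It also fails if it takes over 58 s, if anything falls off the work surface, if the arm or the gripper's body presses on something with over 40 N, if the wrist force passes 120 N, or if a joint passes its speed limit or range.

## Working session

There is one attempt and no reset: what is moved stays moved. The work goes in short steps, Python scripts to look and compute and a tool call to move; the robot and the scene stay as the last step left them, time stands still between calls to the robot, and variables do not carry over. Pictures are saved under pics/ and viewed, at most 10 in all, crops included, and the job is handed in when it is done.

Besides the shell and the picture viewer there is one more tool, called after "Emit:" as name([rows], argument=value, ...), one row to a line, values as JSON. send_rows: Moves the arm, as the interface text tells. Its arguments: {"type":"object","properties":{"plan":{"type":"array"},"grip_force":{"type":"number"}},"required":["plan"]}

```bash
mkdir -p pics; python3 - <<'E'
from bench import bot, imaging
import cv2, numpy as np
s=bot.read_state()
for k in s: print(k,np.round(s[k],4))
for n in("scene","top"):
    c=imaging.read_camera(n); cv2.imwrite(f"pics/{n}0.png",c["frame"][...,::-1])
    print(n,[c[k] for k in("fx","fy","cx","cy","eye","attitude")])
E
```

```text
t 0.0
q [ 6.12906e+01  1.04013e+01  9.21315e+01  1.10000e-03  7.75675e+01
 -1.18202e+01]
joint_vel [-0.0333 -0.0178 -0.0083  0.0655 -0.0464 -0.0647]
effort [ 1.20000e-03 -4.44894e+01 -3.51326e+01 -1.00000e-04  9.10000e-03
  0.00000e+00]
tcp_pos [0.1668 0.5497 0.2304]
tool_rot [-1.799021e+02 -2.160000e-02  1.631106e+02]
wrist_force [-0.9396  0.0328  0.6161]
ft_torque [-0.0207 -0.0036 -0.0032]
gripper_force 0.0
finger_gap 0.085
scene [539.1464410281109, 539.1464410281109, 313.3830835543147, 238.54029406563433, array([1.1541623 , 0.7086159 , 1.34103338]), array([-142.70850809,    0.20097952,  137.19966264])]
top [589.3647292336035, 589.3647292336035, 306.02730012460984, 229.9708405231442, array([0.26128908, 0.05656599, 1.5980973 ]), array([-1.68184157e+02,  1.14597735e-01, -9.63971424e+01])]
```

View pics/scene0.png

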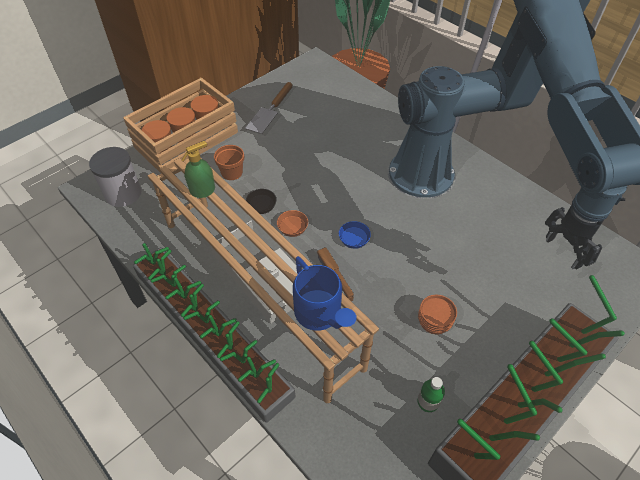

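View pics/top0.png

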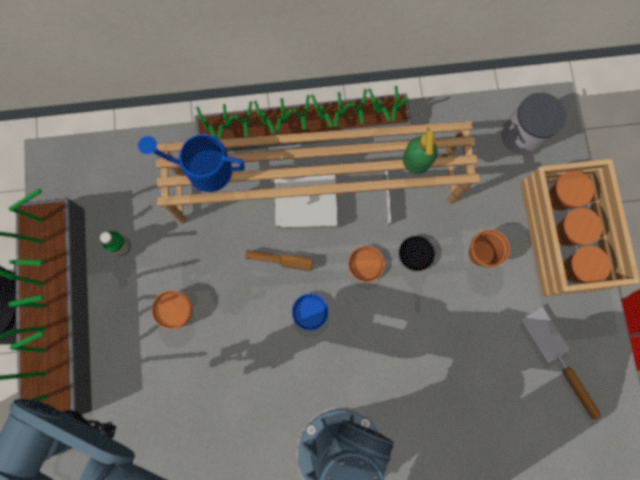

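The top view shows the saucer at about (367,264), the bay mouth between about x=338 and 389 near y=220, and the cover at (305,200). The brush is at (280,260). The black and blue dishes at (417,253) and (310,312) are decoys. Next I'll zoom in.

```bash
cat > h.py <<'E'
from bench import bot, imaging
import cv2, numpy as np
from scipy.spatial.transform import Rotation as R
def cam(n):
    c=imaging.read_camera(n); c["R"]=R.from_euler("xyz",c["attitude"],degrees=True).as_matrix(); return c
def ray(c,p,z):
    d=c["R"]@np.array([(p[0]-c["cx"])/c["fx"],(p[1]-c["cy"])/c["fy"],1]); return c["eye"]+d*(z-c["eye"][2])/d[2]
def proj(c,P):
    v=c["R"].T@(np.asarray(P)-c["eye"]); return np.array([c["fx"]*v[0]/v[2]+c["cx"],c["fy"]*v[1]/v[2]+c["cy"]])
def tri(c1,p1,c2,p2):
    P=[];
    a=c1["eye"];b=c2["eye"];d1=ray(c1,p1,0)-a;d2=ray(c2,p2,0)-b
    t=np.linalg.lstsq(np.c_[d1,-d2],b-a,rcond=None)[0]
    return (a+t[0]*d1+b+t[1]*d2)/2, np.linalg.norm(a+t[0]*d1-b-t[1]*d2)
def orange(c):
    h=cv2.cvtColor(c["frame"],cv2.COLOR_RGB2HSV)
    return cv2.inRange(h,(3,110,70),(14,255,255))
E
python3 - <<'E'
from h import *
t=cam("top"); s=cam("scene")
print(proj(t,[0,0,0]),proj(s,[0,0,0]))
for c,n,p in((t,"top",(367,264)),(s,"scene",(292,223))):
    m=orange(c)
    k,l,st,ce=cv2.connectedComponentsWithStats(m)
    for i in range(1,k):
        if st[i,4]>150 and abs(ce[i]-p).max()<20: 
            cs,_=cv2.findContours((l==i).astype(np.uint8),0,cv2.CHAIN_APPROX_NONE)
            e=cv2.fitEllipse(max(cs,key=len)); print(n,st[i],ce[i],e,ray(c,e[0],.022),ray(c,e[0],0.011))
x=cv2.resize(t["frame"][150:290,140:410],None,fx=2.9,fy=2.9,interpolation=cv2.INTER_CUBIC)
cv2.imwrite("pics/topc.png",x[...,::-1])
x=cv2.resize(s["frame"][160:330,190:400],None,fx=3.5,fy=3.5,interpolation=cv2.INTER_CUBIC)
cv2.imwrite("pics/scenec.png",x[...,::-1])
E
```

```text
[340.52844752 454.14859413] [420.8866664 172.9473417]
top [ 349  246   36   36 1009] [366.38553023 263.37958375] ((366.38153076171875, 263.3795471191406), (34.51131057739258, 35.412010192871094), 102.6416244506836) [ 0.47951831 -0.12867961  0.022     ] [ 0.48104139 -0.12997249  0.011     ]
scene [277 210  31  26 616] [292.16883117 222.41071429] ((292.29693603515625, 222.44715881347656), (24.914241790771484, 29.797311782836914), 91.0013656616211) [ 0.48034901 -0.12351281  0.022     ] [ 0.47472978 -0.1304523   0.011     ]
```

View pics/topc.png

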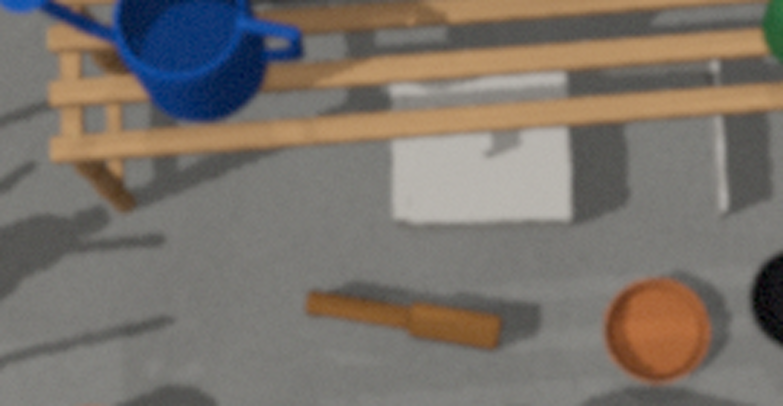

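View pics/scenec.png

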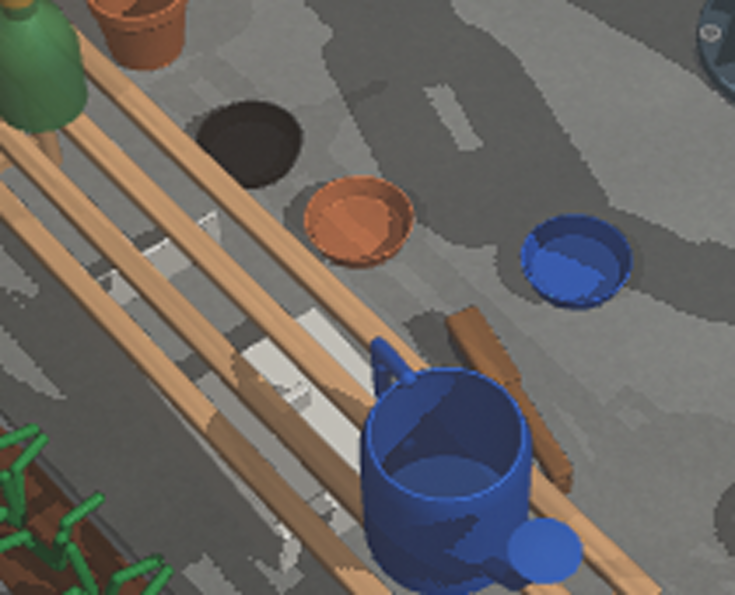

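The crops show the cover's front corners at top-crop (393,219) and (571,221), and the right wall's front end at (724,210). In the scene crop the wall's front end is at (216,212) and the cover's front-right corner is at (313,310). Next I'll compute the box pose from these.

```bash
python3 - <<'E'
from h import *
t=cam("top"); s=cam("scene")
T=lambda x,y:(np.array([x,y])+.5)/2.9-.5+[140,150]
S=lambda x,y:(np.array([x,y])+.5)/3.5-.5+[190,160]
print("saucer",tri(t,(366.4,263.4),s,(292.3,222.4)))
print("wall front top",tri(t,T(724,211),s,S(217,212)), ray(t,T(724,211),.048))
print("cover FR",tri(t,T(571,221),s,S(313,309)), ray(t,T(571,221),.054))
print("cover FL", ray(t,T(393,219),.054))
h=cv2.cvtColor(t["frame"],cv2.COLOR_RGB2HSV)
m=((h[...,1]<30)&(h[...,2]>165)).astype(np.uint8)
k,l,st,ce=cv2.connectedComponentsWithStats(m)
for i in range(1,k):
    x,y,w,hh,a=st[i]
    if a>20 and 250<x<400 and 160<y<240: print(st[i],ce[i])
# cover lower block edges
f=m[206:224,270:345]
L=[];Rr=[];
for r in range(208,221):
    c=np.where(m[r,265:350])[0]+265; L.append((c.min()-.5,r));Rr.append((c.max()+.5,r))
B=[]
for c in range(280,334): B.append((c,np.where(m[200:235,c])[0].max()+200.5))
for n,p in(("left",L),("right",Rr),("front",B)):
    w=np.array([ray(t,q,.054)[:2] for q in p])
    v=cv2.fitLine(w.astype(np.float32),cv2.DIST_HUBER,0,.01,.01).ravel(); print(n,v,np.degrees(np.arctan2(v[1],v[0])))
W=[]
for r in range(196,220):
    c=np.where(h[r,380:398,2]>150)[0]+380
    if len(c): W.append((c.mean(),r)); 
print(W)
w=np.array([ray(t,q,.048)[:2] for q in W if q[1]>=198]); v=cv2.fitLine(w.astype(np.float32),cv2.DIST_HUBER,0,.01,.01).ravel(); print("wall",v,np.degrees(np.arctan2(v[1],v[0])))
for n,p in(("shelf front L",T(50,159)),("shelf front R",T(783,106))): print(n,ray(t,p,.215))
E
```

```text
saucer (array([ 0.47894809, -0.12785093,  0.01775804]), np.float64(0.003454480923649011))
wall front top (array([ 0.57936649, -0.20154647,  0.04608793]), np.float64(0.0013423361765027423)) [ 0.57942208 -0.20175705  0.048     ]
cover FR (array([ 0.58648854, -0.06009997,  0.04787084]), np.float64(0.0017705233396887914)) [ 0.58462606 -0.05895084  0.054     ]
cover FL [0.60491134 0.10435688 0.054     ]
[299 175  35   6 107] [317.23364486 177.68224299]
[275 179  12   4  29] [279.89655172 180.31034483]
[ 276  194   60   32 1659] [305.54972875 211.04761905]
left [ 0.99489933 -0.10087267  0.63716     0.10025071] -5.789425
right [ 0.9925806  -0.12158833  0.617709   -0.0601173 ] -6.983778
front [0.08657852 0.996245   0.5958354  0.02088632] 85.033195
[(np.float64(387.5), 196), (np.float64(387.5), 197), (np.float64(387.5), 198), (np.float64(387.5), 199), (np.float64(388.0), 200), (np.float64(388.0), 201), (np.float64(387.5), 202), (np.float64(387.5), 203), (np.float64(388.0), 204), (np.float64(387.5), 205), (np.float64(387.5), 206), (np.float64(388.0), 207), (np.float64(388.0), 208), (np.float64(388.0), 209), (np.float64(388.0), 210), (np.float64(388.5), 211), (np.float64(388.5), 212), (np.float64(388.5), 213), (np.float64(388.5), 214), (np.float64(388.5), 215), (np.float64(388.5), 216), (np.float64(389.0), 217), (np.float64(389.0), 218), (np.float64(388.5), 219)]
wall [ 0.99700665 -0.07731582  0.6180939  -0.20391044] -4.4342957
shelf front L [0.65210748 0.37875409 0.215     ]
shelf front R [ 0.62904999 -0.23578774  0.215     ]
```

```bash
cat >> h.py <<'E'
O=np.array([.669,-.057,0]); TH=-5.4
B=R.from_euler("z",TH,degrees=True).as_matrix()
def tobox(P): return B.T@(np.asarray(P)-O)
def rows(start,segs,op):
    """start=(pos,R) ; segs: list of (box-frame xyz, tilt deg, n rows, opening)"""
    p,Q=start
    out=[]
    for b,phi,n,op in segs:
        tp=O+B@np.array(b); tq=R.from_euler("z",180+TH,degrees=True)*R.from_euler("x",180,degrees=True)*R.from_euler("y",-phi,degrees=True)
        for i in range(n):
            k=n-i
            d=Q.inv().apply((tp-p)/k)*100; rv=np.degrees((Q.inv()*tq).as_rotvec())/k
            d=np.round(d,1 if max(abs(d))>.5 else 2); rv=np.round(rv,1)
            out.append([*d.tolist(),*rv.tolist(),op]); p=p+Q.apply(d)/100; Q=Q*R.from_rotvec(rv,degrees=True)
    for i in range(0,len(out),5): print(str(out[i:i+5]).replace(" ","").replace("-0.0,","0,").replace("0.0,","0,"))
    print("end box",np.round(tobox(p),4))
def cur():
    s=bot.read_state(); return np.array(s["tcp_pos"]),R.from_euler("xyz",s["tool_rot"],degrees=True)
def report():
    s=bot.read_state(); p,Q=cur(); print("t",s["t"],"box",np.round(tobox(p),4),"z axis box",np.round(B.T@Q.apply([0,0,1]),3),"F box",np.round(B.T@np.array(s["wrist_force"]),2),"gap",s["finger_gap"],"q",np.round(s["q"],1))
E
python3 - <<'E'
from h import *
report()
rows(cur(),[([-.27,-.086,.20],20,20,.6),([-.27,-.086,.03],20,5,.6)],.6)
E
```

```text
t 0.3 box [-0.5569  0.5571  0.231 ] z axis box [-0.    -0.001 -1.   ] F box [ 0.13  0.39 -0.39] gap 0.08542557124681312 q [ 61.3  10.4  92.1  -0.   77.6 -11.8]
[[-2.0,-2.9,0.2,-0.1,-1.0,-0.6,0.6],[-2.0,-2.9,0.2,-0.1,-1.0,-0.6,0.6],[-2.0,-2.9,0.2,-0.1,-1.0,-0.6,0.6],[-1.9,-2.9,0.2,-0.1,-1.0,-0.6,0.6],[-1.9,-2.9,0.3,-0.1,-1.0,-0.6,0.6]]
[[-1.9,-3.0,0.3,-0.1,-1.0,-0.6,0.6],[-1.8,-3.0,0.3,-0.1,-1.0,-0.6,0.6],[-1.8,-3.0,0.4,-0.1,-1.0,-0.6,0.6],[-1.8,-3.0,0.4,-0.1,-1.0,-0.5,0.6],[-1.7,-3.0,0.4,-0.1,-1.0,-0.6,0.6]]
[[-1.7,-3.1,0.4,-0.1,-1.0,-0.5,0.6],[-1.7,-3.1,0.5,-0.1,-1.0,-0.6,0.6],[-1.6,-3.1,0.5,-0.1,-1.0,-0.5,0.6],[-1.6,-3.1,0.5,-0.1,-1.0,-0.6,0.6],[-1.5,-3.1,0.5,-0.1,-1.0,-0.5,0.6]]
[[-1.5,-3.2,0.5,-0.1,-1.0,-0.6,0.6],[-1.5,-3.2,0.6,-0.1,-1.0,-0.5,0.6],[-1.4,-3.2,0.6,-0.1,-1.0,-0.6,0.6],[-1.4,-3.2,0.6,-0.1,-1.0,-0.5,0.6],[-1.4,-3.1,0.6,-0.1,-0.9,-0.6,0.6]]
[[1.2,0,3.2,0,0,0,0.6],[1.2,0,3.2,0,0,0,0.6],[1.1,0,3.2,0,0,0,0.6],[1.2,0,3.2,0,0,0,0.6],[1.1,0,3.2,0,0,0,0.6]]
end box [-0.2695 -0.0857  0.0297]
```

Emit:
send_rows([
  [[-2.0,-2.9,0.2,-0.1,-1.0,-0.6,0.6],[-2.0,-2.9,0.2,-0.1,-1.0,-0.6,0.6],[-2.0,-2.9,0.2,-0.1,-1.0,-0.6,0.6],[-1.9,-2.9,0.2,-0.1,-1.0,-0.6,0.6],[-1.9,-2.9,0.3,-0.1,-1.0,-0.6,0.6]],
])

```text
t: 0.72
tcp_pos: [0.2226, 0.3826, 0.2231]
tool_rot: [179.6, 5.1, 166.2]
wrist_force: [1.9, -0.3, 0.9]
finger_gap: 0.0512
gripper_force: 0.0
```

Emit:
send_rows([
  [[-1.9,-3.0,0.3,-0.1,-1.0,-0.6,0.6],[-1.8,-3.0,0.3,-0.1,-1.0,-0.6,0.6],[-1.8,-3.0,0.4,-0.1,-1.0,-0.6,0.6],[-1.8,-3.0,0.4,-0.1,-1.0,-0.5,0.6],[-1.7,-3.0,0.4,-0.1,-1.0,-0.6,0.6]],
])

```text
t: 1.13
tcp_pos: [0.279, 0.2163, 0.2151]
tool_rot: [179.5, 10.1, 169.1]
wrist_force: [1.7, -0.6, 0.3]
finger_gap: 0.0514
gripper_force: 0.0
```

Emit:
send_rows([
  [[-1.7,-3.1,0.4,-0.1,-1.0,-0.5,0.6],[-1.7,-3.1,0.5,-0.1,-1.0,-0.6,0.6],[-1.6,-3.1,0.5,-0.1,-1.0,-0.5,0.6],[-1.6,-3.1,0.5,-0.1,-1.0,-0.6,0.6],[-1.5,-3.1,0.5,-0.1,-1.0,-0.5,0.6]],
])

```text
t: 1.55
tcp_pos: [0.3357, 0.049, 0.2076]
tool_rot: [179.6, 15.2, 171.8]
wrist_force: [1.2, 0.4, 0.3]
finger_gap: 0.0511
gripper_force: 0.0
```

Emit:
send_rows([
  [[-1.5,-3.2,0.5,-0.1,-1.0,-0.6,0.6],[-1.5,-3.2,0.6,-0.1,-1.0,-0.5,0.6],[-1.4,-3.2,0.6,-0.1,-1.0,-0.6,0.6],[-1.4,-3.2,0.6,-0.1,-1.0,-0.5,0.6],[-1.4,-3.1,0.6,-0.1,-0.9,-0.6,0.6]],
])

```text
t: 1.97
tcp_pos: [0.3927, -0.1192, 0.2003]
tool_rot: [-179.9, 20.1, 174.6]
wrist_force: [-0.4, 1.1, 0.3]
finger_gap: 0.0513
gripper_force: 0.0
```

Emit:
send_rows([
  [[1.2,0,3.2,0,0,0,0.6],[1.2,0,3.2,0,0,0,0.6],[1.1,0,3.2,0,0,0,0.6],[1.2,0,3.2,0,0,0,0.6],[1.1,0,3.2,0,0,0,0.6]],
])

```text
t: 2.38
tcp_pos: [0.3926, -0.1171, 0.0287]
tool_rot: [-179.9, 20.0, 174.6]
wrist_force: [2.0, -0.2, 0.3]
finger_gap: 0.0513
gripper_force: 0.0
```

```bash
python3 - <<'E'
from h import *
report()
t=cam("top"); s=cam("scene")
a=cv2.resize(t["frame"][190:340,270:430],(640,600),interpolation=cv2.INTER_CUBIC)
cv2.imwrite("pics/a1.png",a[...,::-1])
rows(cur(),[([-.27,-.086,.007],20,2,.6),([-.22,-.086,.007],20,3,.6)],.6)
E
```

```text
t 2.3833 box [-0.2695 -0.0858  0.0287] z axis box [ 0.342 -0.001 -0.94 ] F box [ 1.98 -0.06  0.28] gap 0.05127996982585441 q [ -43.4   -3.5  138.1   23.7   31.5 -146.8]
[[0,-0.2,0.8,0.3,-0.4,-0.1,0.6],[0.1,-0.3,0.9,0.3,-0.4,-0.1,0.6],[-1.6,0,0.6,0,0,0,0.6],[-1.6,0,0.5,0,0,0,0.6],[-1.5,0,0.6,0,0,0,0.6]]
end box [-0.22   -0.0863  0.0069]
```

View pics/a1.png

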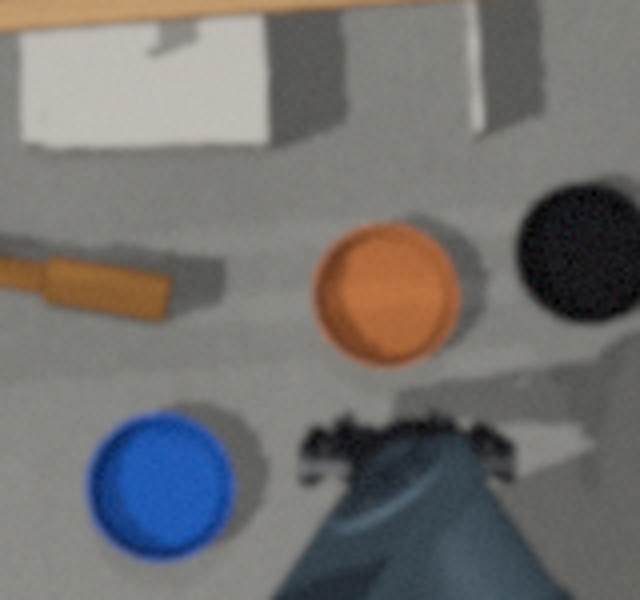

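The picture shows the gripper behind the saucer, which is at (388,295), and roughly centred on it. The brush and the blue dish are clear of the path. I'll lower and approach.

Emit:
send_rows([
  [[0,0,1.1,0,0,0,0.6],[0,0,1.1,0,0,0,0.6],[-0.6,0,0.2,0,0,0,0.6],[-0.9,0,0.4,0,0,0,0.6],[-0.9,0,0.3,0,0,0,0.6]],
])

```text
t: 2.9
tcp_pos: [0.4281, -0.1209, 0.0112]
tool_rot: [-179.9, 20.2, 174.7]
wrist_force: [0.1, 0.2, 0.1]
finger_gap: 0.051
gripper_force: 0.0
```

```bash
python3 - <<'E'
from h import *
report()
rows(cur(),[([-.09,-.085,.007],20,20,.6)],.6)
E
```

```text
t 2.9 box [-0.2338 -0.0863  0.0112] z axis box [ 0.345 -0.001 -0.939] F box [0.06 0.17 0.05] gap 0.05097009246918324 q [ -39.5    4.6  133.4   24.8   27.2 -144.9]
[[-0.7,0,0.3,0,0,0,0.6],[-0.7,0,0.3,0,0,0,0.6],[-0.7,0,0.3,0,0,0,0.6],[-0.7,0,0.3,0,0,0,0.6],[-0.7,0,0.3,0,0,0,0.6]]
[[-0.7,0,0.3,0,0,0,0.6],[-0.7,0,0.3,0,0,0,0.6],[-0.7,0,0.3,0,0,0,0.6],[-0.6,0,0.2,0,0,0,0.6],[-0.7,0,0.3,0,0,0,0.6]]
[[-0.6,0,0.2,0,0,0,0.6],[-0.7,0,0.3,0,0,0,0.6],[-0.6,0,0.2,0,0,0,0.6],[-0.7,0,0.3,0,0,0,0.6],[-0.6,0,0.2,0,0,0,0.6]]
[[-0.7,0,0.3,0,0,0,0.6],[-0.6,0,0.2,0,0,0,0.6],[-0.7,0,0.3,0,0.1,0,0.6],[-0.6,0.1,0.2,0,0,0,0.6],[-0.7,0,0.3,-0.1,0.1,0,0.6]]
end box [-0.0894 -0.0852  0.0067]
```

Emit:
send_rows([
  [[0.2,0,0.5,0,0,0,0.6],[-0.5,0,0.2,0,0,0,0.6],[-0.5,0,0.2,0,0,0,0.6],[-0.6,0,0.2,0,0,0,0.6],[-0.6,0,0.2,0,0,0,0.6]],
])

```text
t: 3.32
tcp_pos: [0.4495, -0.122, 0.0037]
tool_rot: [180.0, 20.0, 174.6]
wrist_force: [-0.8, -0.1, 0.6]
finger_gap: 0.0513
gripper_force: 0.3
```

```bash
python3 - <<'E'
from h import *
report()
t=cam("top"); s=cam("scene")
for c in (t,s):
    m=orange(c)
    k,l,st,ce=cv2.connectedComponentsWithStats(m)
    for i in range(1,k):
        w=tobox(ray(c,ce[i],.018))
        if st[i,4]>150 and abs(w[0]+.1)<.12 and abs(w[1]+.085)<.05: print(st[i],w)
a=cv2.resize(s["frame"][160:310,200:360],(640,600),interpolation=cv2.INTER_CUBIC)
cv2.imwrite("pics/a2.png",a[...,::-1])
E
```

```text
t 3.3167 box [-0.2125 -0.0853  0.0037] z axis box [ 0.342  0.    -0.94 ] F box [-0.83 -0.15  0.63] gap 0.05130236345532381 q [ -37.3    8.5  130.3   24.3   26.1 -142.4]
[348 240  36  36 990] [-0.1639685 -0.0875373  0.018    ]
[273 213  31  27 579] [-0.16636092 -0.08599381  0.018     ]
```

View pics/a2.png

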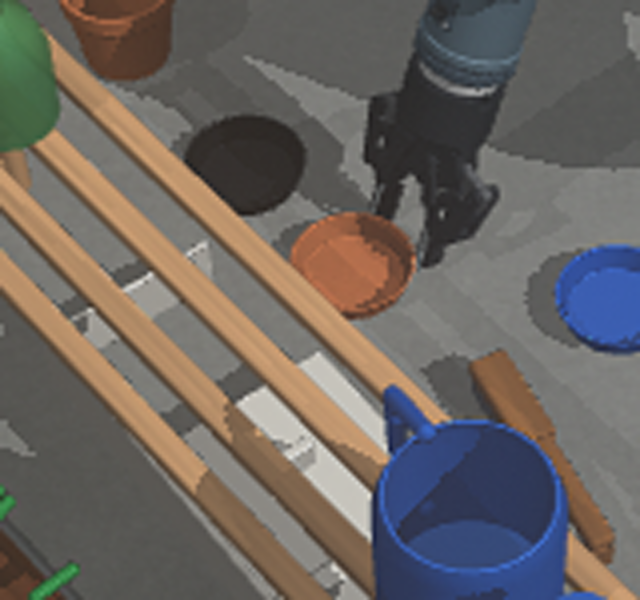

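The saucer has moved to box x ≈ -0.165, lies flat and sits cradled between both fingers. I'll continue the push.

Emit:
send_rows([
  [[-0.75,0.02,0.27,0,0,0,0.6],[-0.75,0.02,0.27,0,0,0,0.6],[-0.75,0.02,0.27,0,0,0,0.6],[-0.75,0.02,0.27,0,0,0,0.6],[-0.75,0.02,0.27,0,0,0,0.6]],
])

```text
t: 3.83
tcp_pos: [0.4897, -0.1247, 0.0035]
tool_rot: [180.0, 20.0, 174.6]
wrist_force: [-0.3, 0.6, -1.2]
finger_gap: 0.0512
gripper_force: 0.3
```

Emit:
send_rows([
  [[-0.75,0.02,0.27,0,0,0,0.6],[-0.75,0.02,0.27,0,0,0,0.6],[-0.75,0.02,0.27,0,0,0,0.6],[-0.75,0.02,0.27,0,0,0,0.6],[-0.75,0.02,0.27,0,0,0,0.6]],
])

```text
t: 4.25
tcp_pos: [0.5293, -0.1274, 0.0036]
tool_rot: [180.0, 20.0, 174.6]
wrist_force: [-1.1, -0.7, -0.7]
finger_gap: 0.051
gripper_force: 0.3
```

```bash
python3 - <<'E'
from h import *
report()
t=cam("top"); s=cam("scene")
for c in (t,s):
    m=orange(c)
    k,l,st,ce=cv2.connectedComponentsWithStats(m)
    for i in range(1,k):
        w=tobox(ray(c,ce[i],.018))
        if st[i,4]>150 and abs(w[0]+.1)<.12 and abs(w[1]+.085)<.05: print(st[i],w)
E
```

```text
t 4.25 box [-0.1325 -0.0832  0.0036] z axis box [ 0.341  0.001 -0.94 ] F box [-1.06 -0.78 -0.66] gap 0.050996500577936275 q [ -31.2   16.6  119.4   19.1   27.1 -131.6]
[346 212  36  33 910] [-0.08150432 -0.08448123  0.018     ]
[252 227  28  24 244] [-0.08340159 -0.08382732  0.018     ]
```

Emit:
send_rows([
  [[-0.75,0.01,0.27,0,0,0,0.6],[-0.75,0.01,0.27,0,0,0,0.6],[-0.75,0.01,0.27,0,0,0,0.6],[-0.75,0.01,0.27,0,0,0,0.6],[-0.75,0.01,0.27,0,0,0,0.6]],
])

```text
t: 4.77
tcp_pos: [0.5691, -0.1308, 0.0038]
tool_rot: [180.0, 20.0, 174.6]
wrist_force: [-0.2, -0.3, 0.2]
finger_gap: 0.0514
gripper_force: 0.3
```

Emit:
send_rows([
  [[-0.75,0,0.27,0,0,0,0.6],[-0.75,0,0.27,0,0,0,0.6],[-0.75,0,0.27,0,0,0,0.6],[-0.75,0,0.27,0,0,0,0.6],[-0.75,0,0.27,0,0,0,0.6]],
])

```text
t: 5.18
tcp_pos: [0.6087, -0.1344, 0.0038]
tool_rot: [180.0, 20.0, 174.6]
wrist_force: [-1.3, -0.0, -0.6]
finger_gap: 0.0511
gripper_force: 0.3
```

Emit:
send_rows([
  [[-0.4,0,0.15,0,0,0,0.6],[-0.2,0,0.07,0,0,0,0.6],[0,0,0,0,0,0,0.6]],
])

```text
t: 5.43
tcp_pos: [0.6147, -0.135, 0.0039]
tool_rot: [180.0, 20.0, 174.6]
wrist_force: [-0.3, 0.6, 0.1]
finger_gap: 0.0513
gripper_force: 0.0
```

```bash
python3 - <<'E'
from h import *
report()
t=cam("top"); s=cam("scene")
for c in (t,s):
    m=orange(c)
    k,l,st,ce=cv2.connectedComponentsWithStats(m)
    for i in range(1,k):
        w=tobox(ray(c,ce[i],.018))
        if st[i,4]>20 and abs(w[0])<.12 and abs(w[1]+.085)<.05: print(st[i],w)
a=cv2.resize(t["frame"][160:260,270:430],(800,500),interpolation=cv2.INTER_CUBIC)
cv2.imwrite("pics/a3.png",a[...,::-1])
E
```

```text
t 5.4333 box [-0.0467 -0.0828  0.0039] z axis box [ 0.342  0.    -0.94 ] F box [-0.34  0.54  0.11] gap 0.05126860733256361 q [ -26.9   24.7  107.3   14.5   30.1 -123. ]
[345 190  35  23 565] [-0.00069567 -0.08423797  0.018     ]
[237 239  24  20 195] [-0.02447534 -0.08763565  0.018     ]
[225 246  25  22 174] [ 0.02611439 -0.08046347  0.018     ]
```

View pics/a3.png

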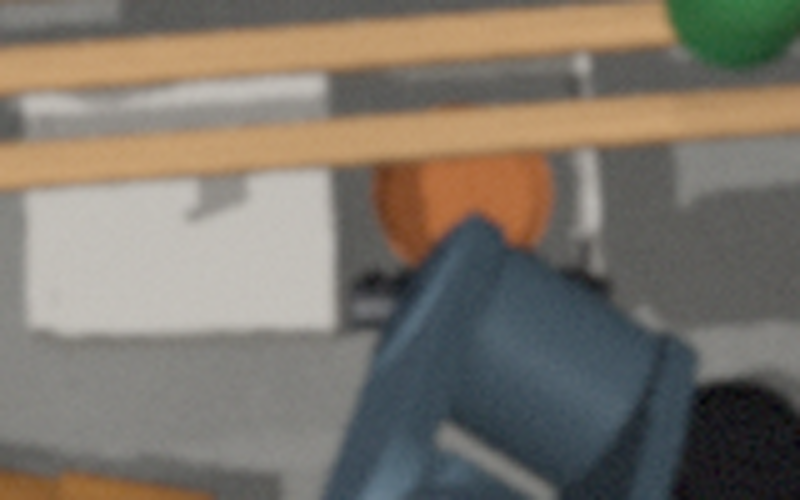

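The picture shows the saucer centred in the bay, with its front rim at about (470,265) and inside the wall's front end at (595,270). I'll back out, then shut the fingers and tilt on the way to the fin.

```bash
python3 - <<'E'
from h import *
rows(cur(),[([-.13,-.083,.006],20,4,.6),([-.22,-.06,.20],30,6,.6),([-.18,.112,.256],45,10,0)],.6)
E
```

```text
[[1.9,0,-0.8,0,0,0,0.6],[1.9,0,-0.7,0,0,0,0.6],[1.9,0,-0.8,0,0,0,0.6],[2.0,0,-0.7,0,0,0,0.6],[0.3,0.4,-3.6,0,-1.7,0,0.6]]
[[0.2,0.4,-3.6,0,-1.7,0,0.6],[0.1,0.4,-3.5,0,-1.7,0,0.6],[0,0.4,-3.6,0,-1.6,0,0.6],[-0.1,0.3,-3.5,0,-1.7,0,0.6],[-0.2,0.4,-3.6,0,-1.6,0,0.6]]
[[-0.6,1.7,-0.3,0,-1.5,0,0],[-0.6,1.7,-0.3,0,-1.5,0,0],[-0.7,1.7,-0.2,0,-1.5,0,0],[-0.7,1.7,-0.2,0,-1.5,0,0],[-0.6,1.7,-0.2,0,-1.5,0,0]]
[[-0.7,1.7,-0.2,0,-1.5,0,0],[-0.7,1.7,-0.2,0,-1.5,0,0],[-0.7,1.8,-0.2,0,-1.5,0,0],[-0.6,1.7,-0.1,0,-1.5,0,0],[-0.7,1.8,-0.2,0,-1.5,0,0]]
end box [-0.1801  0.1121  0.2564]
```

Emit:
send_rows([
  [[1.9,0,-0.8,0,0,0,0.6],[1.9,0,-0.7,0,0,0,0.6],[1.9,0,-0.8,0,0,0,0.6],[2.0,0,-0.7,0,0,0,0.6],[0.3,0.4,-3.6,0,-1.7,0,0.6]],
])

```text
t: 5.95
tcp_pos: [0.5117, -0.1194, 0.0325]
tool_rot: [179.6, 21.0, 174.5]
wrist_force: [0.2, 0.4, -0.1]
finger_gap: 0.0513
gripper_force: 0.0
```

Emit:
send_rows([
  [[0.2,0.4,-3.6,0,-1.7,0,0.6],[0.1,0.4,-3.5,0,-1.7,0,0.6],[0,0.4,-3.6,0,-1.6,0,0.6],[-0.1,0.3,-3.5,0,-1.7,0,0.6],[-0.2,0.4,-3.6,0,-1.6,0,0.6]],
])

```text
t: 6.37
tcp_pos: [0.4428, -0.0952, 0.2007]
tool_rot: [180.0, 30.0, 174.6]
wrist_force: [-0.2, -0.7, 1.0]
finger_gap: 0.051
gripper_force: 0.0
```

Emit:
send_rows([
  [[-0.6,1.7,-0.3,0,-1.5,0,0],[-0.6,1.7,-0.3,0,-1.5,0,0],[-0.7,1.7,-0.2,0,-1.5,0,0],[-0.7,1.7,-0.2,0,-1.5,0,0],[-0.6,1.7,-0.2,0,-1.5,0,0]],
])

```text
t: 6.78
tcp_pos: [0.4723, -0.0127, 0.2283]
tool_rot: [180.0, 37.6, 174.6]
wrist_force: [-0.2, -0.1, 0.2]
finger_gap: 0.0
gripper_force: 0.0
```

Emit:
send_rows([
  [[-0.7,1.7,-0.2,0,-1.5,0,0],[-0.7,1.7,-0.2,0,-1.5,0,0],[-0.7,1.8,-0.2,0,-1.5,0,0],[-0.6,1.7,-0.1,0,-1.5,0,0],[-0.7,1.8,-0.2,0,-1.5,0,0]],
])

```text
t: 7.2
tcp_pos: [0.5001, 0.0724, 0.2566]
tool_rot: [179.9, 45.1, 174.6]
wrist_force: [0.5, 0.1, -0.7]
finger_gap: -0.0
gripper_force: 0.0
```

```bash
python3 - <<'E'
from h import *
report()
t=cam("top"); s=cam("scene")
for c in (t,s):
    m=orange(c)
    k,l,st,ce=cv2.connectedComponentsWithStats(m)
    for i in range(1,k):
        w=tobox(ray(c,ce[i],.018))
        if st[i,4]>20 and abs(w[0])<.12 and abs(w[1]+.085)<.05: print(st[i],w)
T=lambda x,y:(np.array([x,y])+.5)/2.9-.5+[140,150]
# saucer front rim in top: lowest orange row
m=orange(t); sub=m[180:235,340:385]; y,x=np.nonzero(sub); y0=y.max(); print("front rim",tobox(ray(t,(x[y==y0].mean()+340,y0+180.5),.022)))
print("side rims",[tobox(ray(t,(xx+340,200),.022))[1] for xx in(x.min()-.5,x.max()+.5)])
a=cv2.resize(s["frame"][190:340,190:350],(640,600),interpolation=cv2.INTER_CUBIC)
cv2.imwrite("pics/a4.png",a[...,::-1])
rows(cur(),[([-.06,.112,.136],45,6,0),([.006,.112,.070],45,5,0)],.6)
E
```

```text
t 7.2 box [-0.1803  0.113   0.2566] z axis box [ 0.708  0.001 -0.706] F box [ 0.48  0.11 -0.67] gap -3.1567895697855943e-05 q [ -5.2 -28.4 133.6  -0.2  29.8 -89.7]
[345 189  36  26 733] [-0.00720161 -0.08538446  0.018     ]
[237 239  23  20 189] [-0.0241745  -0.08929194  0.018     ]
[227 246  23  21 165] [ 0.02576533 -0.08077559  0.018     ]
front rim [-0.04614861 -0.07961775  0.022     ]
side rims [np.float64(-0.0355759746747356), np.float64(-0.13493508179806835)]
[[0,0,2.8,0,0,0,0],[0,-0.1,2.9,0,0,0,0],[0,0,2.8,0,0,0,0],[0,-0.1,2.9,0.1,0,0.1,0],[0,0,2.8,0,0,0,0]]
[[0,-0.1,2.9,0.1,0,0.1,0],[0,0,1.9,0,0,0,0],[0,0,1.8,0,0,0,0],[0,0,1.9,0,0,0,0],[0,0,1.8,0,0,0,0]]
[[0,0,1.9,0,0,0,0]]
end box [0.0063 0.1118 0.0701]
```

View pics/a4.png

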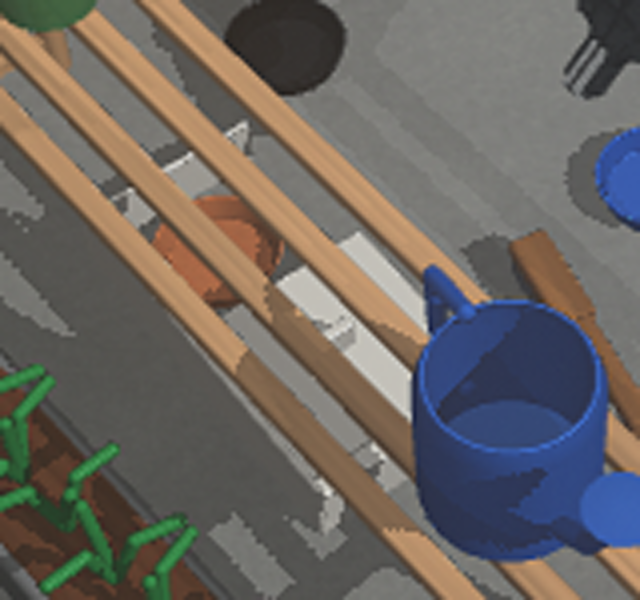

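The saucer is wholly inside the bay at x' ≈ +0.004. The fin shows at crop (342,330). I'll check its y before reaching in.

```bash
python3 - <<'E'
from h import *
s=cam("scene")
for p in((342,330),(330,322),(355,325),(320,333)): print(p,tobox(ray(s,(p[0]/4+190,p[1]/4+190),.075)))
for y in (.075,.085):
  for x in(-.02,.02): print("pred",x,y,(proj(s,O+B@np.array([x,y,.079]))-190)*4)
t=cam("top")
for z,y in ((.079,.08),(.079,.05)): print("pred top",proj(t,O+B@np.array([-.02,y,z])))
E
```

```text
(342, 330) [-0.01346875  0.06971854  0.075     ]
(330, 322) [-0.01063331  0.05899404  0.075     ]
(355, 325) [-0.02317106  0.07183698  0.075     ]
(320, 333) [0.00026333 0.06236144 0.075     ]
pred -0.02 0.075 [353.59268512 327.08489734]
pred 0.02 0.075 [306.5738269  356.24783046]
pred -0.02 0.085 [361.81522548 336.51289909]
pred 0.02 0.085 [314.72498615 365.86217389]
pred top [302.58099986 201.04151714]
pred top [313.85437231 200.84573297]
```

That agrees with a fin at y' ≈ +0.08 and its top at 79 mm. I'll reach in beside it.

Emit:
send_rows([
  [[0,0,2.8,0,0,0,0],[0,0,2.8,0,0,0,0],[0,0,2.8,0,0,0,0],[0,0,2.8,0,0,0,0],[0,0,2.8,0,0,0,0]],
])

```text
t: 7.82
tcp_pos: [0.5995, 0.0602, 0.1562]
tool_rot: [-180.0, 44.9, 174.5]
wrist_force: [0.5, 0.2, -0.7]
finger_gap: 0.0
gripper_force: 0.0
```

Emit:
send_rows([
  [[0,0,2.8,0,0,0,0],[0,0,2.5,0,0,0,0],[0,0,2.5,0,0,0,0],[0,0,2.0,0,0,0,0],[0,0,1.6,0,0,0,0]],
])

```text
t: 8.23
tcp_pos: [0.6794, 0.0521, 0.075]
tool_rot: [-180.0, 44.7, 174.5]
wrist_force: [-0.1, -0.2, 0.1]
finger_gap: 0.0
gripper_force: 0.0
```

```bash
python3 - <<'E'
from h import *
report()
rows(cur(),[([.006,.112,.070],45,2,0),([.006,-.05,.07],45,22,0)],.6)
E
```

```text
t 8.2333 box [1.000e-04 1.096e-01 7.500e-02] z axis box [ 0.704 -0.002 -0.71 ] F box [-0.1  -0.18  0.12] gap 2.6063838315059726e-05 q [ -5.6  19.3 115.9  -0.3   0.  -89.7]
[[-0.03,0.12,0.39,-0.1,-0.1,0,0],[-0.04,0.12,0.38,0,-0.2,-0.1,0],[0,-0.7,0,0,0,0,0],[0,-0.7,0,0,0,0,0],[0,-0.7,0,0,0,0,0]]
[[0,-0.7,0,0,0,0,0],[0,-0.7,0,0,0,0,0],[0,-0.7,0,0,0,0,0],[0,-0.7,0,0,0,0,0],[0,-0.8,0,0,0,0,0]]
[[0,-0.7,0,0,0,0,0],[0,-0.8,0,0,0,0,0],[0,-0.7,0,0,0,0,0],[0,-0.8,0,0,0,0,0],[0,-0.7,0,0,0,0,0]]
[[0,-0.8,0,0,0,0,0],[0,-0.7,0,0,0,0,0],[0,-0.8,0,0,0,0,0],[0,-0.7,0,0,0,0,0],[0,-0.8,0,0,0,0,0]]
[[0,-0.7,0,0,0,0,0],[0,-0.8,0,0,0,0,0],[0,-0.7,0,0,0,0,0],[0,-0.8,0,0,0,0,0]]
end box [ 0.006  -0.05    0.0701]
```

Joint 5 is at its limit of 0, so 45° of tilt is too much here. I'll ease out and reduce the tilt to about 38°, which still clears the slats.

Emit:
send_rows([
  [[0,0,-1.0,0,0,0,0],[0,0,-0.5,0,3.5,0,0],[0,0,0,0,3.5,0,0],[0,0,0,0,0,0,0]],
])

```text
t: 8.57
tcp_pos: [0.6712, 0.0532, 0.0904]
tool_rot: [180.0, 38.0, 174.5]
wrist_force: [0.9, -0.1, 0.3]
finger_gap: -0.0
gripper_force: 0.0
```

```bash
python3 - <<'E'
from h import *
report()
rows(cur(),[([-.004,.112,.0695],38,3,0),([-.004,.095,.0695],38,3,0)],.6)
E
```

```text
t 8.5667 box [-0.0082  0.1099  0.0904] z axis box [ 0.616 -0.001 -0.788] F box [ 0.87 -0.02  0.35] gap -2.9401786972463187e-05 q [-5.600e+00  1.630e+01  1.131e+02  1.000e-01  1.260e+01 -9.010e+01]
[[0.3,0.1,0.6,0,0,0,0],[0.3,0.1,0.7,0,0,-0.1,0],[0.4,0,0.6,-0.1,0,0,0],[0,-0.6,0,0,0,0,0],[0,-0.5,0,0,0,0,0]]
[[0,-0.6,0,0,0,0,0]]
end box [-0.0043  0.0949  0.0693]
```

Emit:
send_rows([
  [[0.3,0,0.6,0,0,0,0],[0.3,0,0.7,0,0,0,0],[0.4,0,0.6,0,0,0,0],[0,-0.5,0,0,0,0,0],[0,-0.5,0,0,0,0,0]],
])

```text
t: 8.98
tcp_pos: [0.6696, 0.0455, 0.0637]
tool_rot: [180.0, 37.7, 174.6]
wrist_force: [0.5, 0.3, -0.2]
finger_gap: -0.0
gripper_force: 0.0
```

Emit:
send_rows([
  [[0,-0.5,0,0,0,0,0],[0,-0.5,0,0,0,0,0],[0,-0.5,0,0,0,0,0],[0,-0.5,0,0,0,0,0],[0,-0.5,0,0,0,0,0]],
])

```text
t: 9.4
tcp_pos: [0.6678, 0.0206, 0.0645]
tool_rot: [180.0, 37.8, 174.6]
wrist_force: [2.0, 2.4, -0.2]
finger_gap: -0.0003
gripper_force: 1.1
```

```bash
python3 - <<'E'
from h import *
report()
t=cam("top"); s=cam("scene")
a=cv2.resize(s["frame"][190:340,190:350],(640,600),interpolation=cv2.INTER_CUBIC)
cv2.imwrite("pics/a5.png",a[...,::-1])
E
```

```text
t 9.4 box [-0.0085  0.0771  0.0645] z axis box [ 0.612  0.001 -0.791] F box [ 1.79  2.61 -0.24] gap -0.0002815817135608668 q [  -9.7   18.7  114.1   15.5    9.9 -108.7]
```

View pics/a5.png

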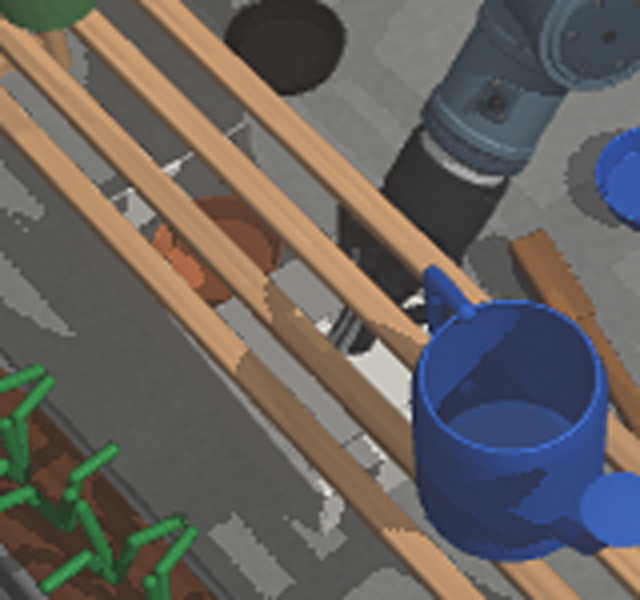

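The finger is pushing the fin: about 2.6 N along y, and the cover is moving. I'll continue.

Emit:
send_rows([
  [[-0.1,-0.7,-0.1,0,0,0,0],[0,-0.7,0,0,0,0,0],[0,-0.7,0,0,0,0,0],[0,-0.7,0,0,0,0,0],[0,-0.7,0,0,0,0,0]],
])

```text
t: 9.92
tcp_pos: [0.6648, -0.0138, 0.0663]
tool_rot: [179.9, 37.7, 174.6]
wrist_force: [0.6, 2.1, -0.6]
finger_gap: 0.0
gripper_force: 1.2
```

Emit:
send_rows([
  [[0,-0.7,0,0,0,0,0],[0,-0.7,0,0,0,0,0],[0,-0.7,0,0,0,0,0],[0,-0.7,0,0,0,0,0],[0,-0.7,0,0,0,0,0]],
])

```text
t: 10.33
tcp_pos: [0.6617, -0.0487, 0.0665]
tool_rot: [179.9, 37.8, 174.6]
wrist_force: [1.6, 3.1, -1.8]
finger_gap: -0.0001
gripper_force: 1.2
```

```bash
python3 -c "
from h import *
report()"
```

```text
t 10.3333 box [-0.008   0.0076  0.0665] z axis box [ 0.612  0.001 -0.791] F box [ 1.25  3.25 -1.79] gap -7.412268590680143e-05 q [ -18.3   17.8  115.    38.2   12.9 -137.8]
```

Emit:
send_rows([
  [[0,-0.7,0,0,0,0,0],[0,-0.7,0,0,0,0,0],[0,-0.7,0,0,0,0,0],[0,-0.7,0,0,0,0,0],[0,-0.7,0,0,0,0,0]],
])

```text
t: 10.75
tcp_pos: [0.6586, -0.0835, 0.0666]
tool_rot: [179.9, 37.8, 174.6]
wrist_force: [1.8, 1.9, -0.9]
finger_gap: -0.0001
gripper_force: 1.2
```

Emit:
send_rows([
  [[0,-0.4,0,0,0,0,0],[0,-0.4,0,0,0,0,0],[0,-0.4,0,0,0,0,0],[0,-0.3,0,0,0,0,0],[0,0,0,0,0,0,0]],
])

```text
t: 11.17
tcp_pos: [0.6577, -0.0992, 0.0675]
tool_rot: [180.0, 37.9, 174.6]
wrist_force: [0.5, 0.9, -1.6]
finger_gap: -0.0002
gripper_force: 0.4
```

```bash
python3 -c "
from h import *
report()"
```

```text
t 11.1667 box [-0.0073 -0.0431  0.0675] z axis box [ 0.614  0.    -0.79 ] F box [ 0.42  0.93 -1.62] gap -0.00020315868642517792 q [ -24.4   17.8  114.8   46.8   16.  -150.9]
```

Now slow steps of 2 mm per row over the catch, watching the force.

Emit:
send_rows([
  [[0,-0.2,0,0,0,0,0],[0,-0.2,0,0,0,0,0],[0,-0.2,0,0,0,0,0],[0,-0.2,0,0,0,0,0]],
])

```text
t: 11.5
tcp_pos: [0.6572, -0.106, 0.0679]
tool_rot: [179.9, 37.9, 174.6]
wrist_force: [1.7, 6.9, -0.8]
finger_gap: -0.0002
gripper_force: 3.3
```

Emit:
send_rows([
  [[0,-0.2,0,0,0,0,0],[0,-0.2,0,0,0,0,0],[0,-0.1,0,0,0,0,0]],
])

```text
t: 11.75
tcp_pos: [0.6569, -0.1119, 0.0681]
tool_rot: [180.0, 37.9, 174.6]
wrist_force: [-0.6, 2.5, -0.7]
finger_gap: -0.0002
gripper_force: 1.0
```

Emit:
send_rows([
  [[0,-0.2,0,0,0,0,0],[0,-0.1,0,0,0,0,0]],
])

```text
t: 11.92
tcp_pos: [0.6572, -0.116, 0.0688]
tool_rot: [-179.9, 38.0, 174.6]
wrist_force: [-0.3, 0.6, 0.9]
finger_gap: -0.0
gripper_force: 0.0
```

```bash
python3 -c "
from h import *
report()"
```

```text
t 11.9167 box [-0.0062 -0.0599  0.0688] z axis box [ 0.616 -0.001 -0.788] F box [-0.36  0.57  0.88] gap -1.3521178779794395e-05 q [ -26.3   17.9  114.5   48.5   17.  -154. ]
```

The 7 N catch peak has passed and contact was lost, so the cover has snapped ahead. I'll nudge on to confirm the stop.

Emit:
send_rows([
  [[0,-0.1,0,0,0,0,0],[0,-0.1,0,0,0,0,0],[0,0,0,0,0,0,0]],
])

```text
t: 12.17
tcp_pos: [0.6571, -0.1164, 0.0688]
tool_rot: [179.9, 38.0, 174.6]
wrist_force: [2.3, 5.3, 0.8]
finger_gap: -0.0002
gripper_force: 2.7
```

```bash
python3 -c "
from h import *
report()"
```

```text
t 12.1667 box [-0.0063 -0.0602  0.0688] z axis box [ 0.615  0.002 -0.789] F box [1.84 5.46 0.82] gap -0.00022931636909892655 q [ -26.5   17.9  114.5   48.7   17.3 -154.4]
```

The tool is against the stop at 5.5 N, so the cover is home. I'll back off and withdraw.

Emit:
send_rows([
  [[0,0.5,0,0,0,0,0],[0,1.0,0,0,0,0,0],[0,0.3,-1.5,0,0,0,0],[0,0,-2.5,0,0,0,0],[0,0,-3.0,0,0,0,0]],
])

```text
t: 12.58
tcp_pos: [0.6145, -0.0948, 0.1226]
tool_rot: [180.0, 37.8, 174.6]
wrist_force: [0.5, 1.3, 1.0]
finger_gap: 0.0001
gripper_force: 0.0
```

Emit:
send_rows([
  [[0,0,-3.0,0,0,0,0],[0,0,-3.0,0,0,0,0],[0,0,-3.0,0,0,0,0],[0,0,-3.0,0,0,0,0],[0,0,-3.0,0,0,0,0]],
])

```text
t: 13.0
tcp_pos: [0.5227, -0.0865, 0.2429]
tool_rot: [-179.9, 38.0, 174.6]
wrist_force: [0.8, 0.0, 1.2]
finger_gap: -0.0
gripper_force: 0.0
```

Emit:
send_rows([
  [[0,0,0,0,0,0,0],[0,0,0,0,0,0,0],[0,0,0,0,0,0,0]],
])

```text
t: 13.25
tcp_pos: [0.5237, -0.0867, 0.2417]
tool_rot: [-180.0, 38.0, 174.6]
wrist_force: [0.6, -0.2, 0.0]
finger_gap: 0.0002
gripper_force: 0.0
```

```bash
python3 - <<'E'
from h import *
report()
t=cam("top"); s=cam("scene")
a=cv2.resize(t["frame"][160:260,250:410],(640,400),interpolation=cv2.INTER_CUBIC)
b=cv2.resize(s["frame"][190:290,190:350],(640,400),interpolation=cv2.INTER_CUBIC)
cv2.imwrite("pics/a6.png",cv2.resize(np.vstack([a,b]),(480,600))[...,::-1])
for y in(-.075,-.085): print([proj(c,O+B@np.array([-.02,y,.079])) for c in(t,s)])
E
```

```text
t 13.25 box [-0.1418 -0.0432  0.2417] z axis box [ 0.615 -0.    -0.789] F box [ 0.64 -0.11  0.02] gap 0.00024658108987361674 q [ -32.3  -20.5  127.3   25.    41.1 -131.1]
[array([360.8193019 , 200.03009509]), array([249.06413775, 238.13668956])]
[array([364.57597686, 199.96485308]), array([247.20341194, 236.00317297])]
```

View pics/a6.png

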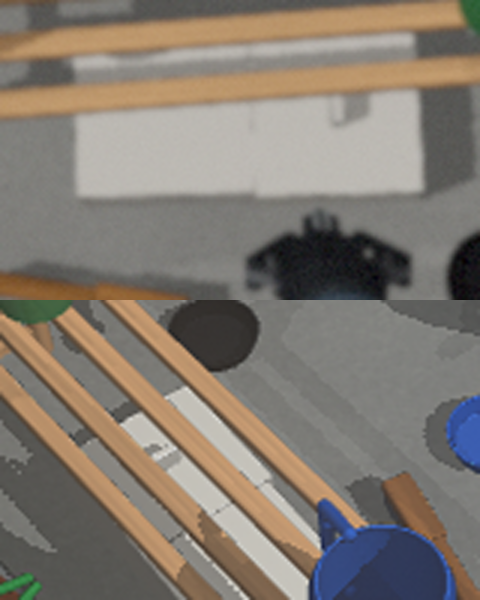

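The cover now lies flush over the bay, with its right edge at (422,192) matching the wall and the fin at (338,108) where the closed position predicts. The box's left edge has not moved, and the tool is clear, so I'll hand in.

```bash
python3 -c "
from bench import bot
print(bot.finish_job())"
```

```text
the job is handed in; nothing more can be done
None
```

I pushed the saucer flat into the bay, slid the cover past its catch until it stopped against the closed end, and handed the job in at about 13 s; in the last pictures the box had not visibly moved, but the hand-in returned no verdict.

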